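Seat a splined drive gear in a printer feed unit and hold it home

ROBOT

A 6-joint arm with a two-finger parallel gripper is mounted at the origin on the work surface. World frame = base frame: x ahead of the robot, y to its left, z up, the work surface at z = 0. Lengths are in m, angles in rad, forces in N, time in s.
With the tool pointing down it reaches from about 0.25 to 0.8 m from the base axis. Payload 3.9 kg.
Tool frame: the origin (TCP) lies on the mounting face of the last link; the fingertips stand env.finger_overhang ahead of it and the grasp point (between the pads) lies 155 mm ahead of it (env.finger_overhang is the distance from the TCP to the fingertips, in m); z points along the fingers, x is the direction in which the jaws open and shut, and the axes are right-handed (so a half turn about z gives the same grasp; the last joint's range is limited). The gripper opens to 85 mm and grips with 20 to 120 N. Pads are 22 mm wide; open, the fingers measure 114 mm over their backs; the gripper's body (76 mm by 85 mm) begins 54 mm behind the grasp point. The pads swing forward as they close: fully open they stand 13 mm farther back than shut.
Start: joints at [-1.114, 0.26, -0.138, 1.173, 0, 1.571], TCP at [0.232, -0.471, 0.405] pointing down, gripper open.
Joint ranges: [-2.78, 2.78], [-0.83, 1.72], [-1.28, 1.37], [-1.9, 2.12], [-1.57, 1.48], [-3.14, 3.14]. Speed limits (rad/s): [2.57, 2.57, 3.14, 3.14, 3.14, 3.14].

INTERFACE

Orientations are given as a 3x3 rotation matrix whose columns are the frame's x, y, z axes.
In Python, from cell import env gives the robot as it stands.
- The arm moves only by the tool jog_arm, never from a script. Its argument "motion" is a list of rows, each a list of 6 numbers: the shift along the tool's x, y, z as a fraction of full scale, then the turn, a rotation vector about the tool's x, y, z as a fraction of full scale. A call has 1 to 10 rows; each row shifts and turns the pose as measured when the row begins, along the tool's axes as they then stand; what a row does not reach is not made up. Full scale, the value 1, is 0.12 m for a shift and 2 pi rad for a turn. A row lasts 1/10 s, in which the tool goes at most 50 mm and 8.59 degrees, less where a joint would pass 70% of its speed; a pose out of reach is approached as far as the arm can. A call with a number of a shift or a turn outside -1 to 1 is refused whole. A call with a gripper value outside its range is refused whole. "claw" is the opening, from -1 (shut) to 1 (fully open), set as the call begins (left out, the last holds). The fingers move at their own pace and stop on an object; "squeeze" is the grip in N (left out, the last holds). Time passes only in rows, so rows that do not move let the fingers close. It gives the time, the measured TCP pose, the force and the opening at its end, in the units of the state.
- env.read_state(): the state, without advancing time (a new reading comes with each control period).
- env.snapshot(name): name is "scene" or "top"; returns a dict with "pixels" (480x640x3 uint8, red, green, blue), "depth" (480x640 float32, m along the optical axis (not along the pixel's ray), 0 where there is no reading), "fov_y" (degrees; the focal length in pixels is half the picture's height over the tangent of half this angle, whatever the lens; pixels are square), "cx", "cy" (the principal point, pixels), "rvec" (rotation vector, rad) and "tvec" (3), from world to camera coordinates, as OpenCV has them. Camera axes: x right, y down, z forward; pixel columns grow to the right and rows downward; lengths in m; the calibration is good to about 2 mm. A picture is of the moment at which its call begins.
- env.sign_off(): hands the job in, once; it reports no verdict.
The state is a dict: "time": time; "qpos": joint angles; "qd": joint speeds; "tau": joint torques, N m; "tool_pos": TCP position; "tcp_rot": TCP orientation; "ft_force": force on the tool from outside, world axes, zero at the start; "ft_torque": the same for the moment, N m; "finger_gap": finger opening in m.
Only numpy, scipy, OpenCV 4.12 (cv2) and the standard library are available. Lean on these libraries where they do the work, as an engineer would, in place of code of your own. Each camera call takes 0.05 s, during which the arm holds its last target. There are 200 camera calls.

TASK

Lift the white drive gear by its blue thumb bar out of its stand, turn it until its cross-shaped stem lines up with the cross-shaped slot in the orange socket of the printer feed unit, and push it fully home against the ejector spring until its disc sits flush on the socket. Finish while still holding it: keep hold of the bar and keep pressing, so that the gear stays fully home for whoever fits the retaining clip. Leave the rubber roller, the spray can, the tape roll and the screwdriver where they are.

Things in the scene. Friction and masses are not known exactly. Their poses are not given: they have to be found in the camera images.
- gear_grip (a point): Grip point of the loose drive gear, on its axis inside its blue upright thumb bar (40 mm long, 14 mm thick, 38 mm tall): 58 mm above the stem's tip, 22 mm above the disc's top face, 32 mm above the disc's underside, 16 mm below the bar's top. x along the bar, y across its thickness (grasp across y), z up.
- gear_seat (a point): Centre of the underside of the gear's white toothed disc (66 mm across, 10 mm thick), on the gear's axis, 26 mm above the stem's tip. Same axes as gear_grip.
- gear: The whole gear, rigid plastic, 74 mm tall, about 80 g (varies). Origin: centre of the stem's tip; axes as gear_grip. Bottom to top: blue stem 26 mm long of cross section (two crossed blades, each 30 x 8 mm, along x and y; the last 4 mm narrowed to 26.5 x 5 mm), white disc, blue thumb bar.
- stand_a: Fixed grey upright square tube, 52 mm wide outside and 37 mm inside, 40 mm tall, origin at the centre of its underside on the desk. The gear starts upright in it: its stem hangs in the tube and its disc lies on the rim, at any angle. Lift it straight up by more than 30 mm to clear the tube.
- stand_b: A second, equal fixed tube, holding the rubber roller. The two stands may be either way round.
- socket_mouth (a point): Centre of the top face of the orange socket (46 mm across, 40 mm tall, mouth 86 mm above the desk). A cross slot runs down from here: two crossed slots, each 32.4 mm long and 10.4 mm wide, along this point's x and y; z up. The gear fits in any of four quarter turns. Home: its disc rests on the mouth, its stem 26 mm deep.
- drive (a joint): Angle (rad, anticlockwise from above) of the socket about its vertical axis, relative to the feed unit. Braked: about 0.35 N m is needed to turn it.
- unit: Grey printer feed unit that carries the orange socket, fixed to the desk: 260 x 200 mm, deck 45 mm high, its other parts below 85 mm. Origin at the centre of its underside; the socket stands 30 mm from the origin along its -x.
- ejector (a joint): How far the black sprung plate in the slot is pressed down (m): 0 at rest (its top 14 mm below the mouth, where the stem's tip meets it), 0.012 with the gear fully home. It pushes back with 4.8 N at 0, rising to 9.6 N at 0.012, so a released gear is lifted off its seat.
- roller_mid (a point): Bystander: black rubber roller, 46 mm diameter, standing in stand_b, its top 80 mm above the desk; the point is on its axis, 60 mm above the desk. Leave alone.
- roller: The same rubber roller; origin at the lower end of its steel pin, 14 mm above the desk.
- spray: Bystander: white and blue spray can, 60 mm diameter, 170 mm tall, upright; origin at the centre of its underside. Leave alone.
- tape: Bystander: yellow tape roll lying flat, 96 mm diameter, 24 mm tall; origin at the centre of its underside. Leave alone.
- driver: Bystander: red-handled screwdriver lying on the desk; origin on its underside. Leave alone.
Things that resemble listed ones, but are neither listed nor needed, are in the scene too. What is shaped like the gear but pink or turquoise is not meant.

How it is judged:
By the outcome, as a careful person would: the job done as asked, in the order asked, and still so for the second after the job is handed in, while the arm keeps its last pose, push and grip.
It also fails if it takes over 35 s, if anything falls off the work surface, if the arm or the gripper's body presses on something with over 40 N, if the wrist force passes 120 N, or if a joint passes its speed limit or range.

## Working session

There is one attempt and no reset: what is moved stays moved. The work goes in short steps, Python scripts to look and compute and a tool call to move; the robot and the scene stay as the last step left them, time stands still between calls to the robot, and variables do not carry over. Pictures are saved under pics/ and viewed, about 8 in all and at most 12, crops included, and the job is handed in when it is done.

Besides the shell and the picture viewer there is one more tool, called after ">>>" as name(argument=value, ...), one argument or row to a line, values as JSON. jog_arm: Moves the arm, as the interface text tells. Its arguments: {"type":"object","properties":{"motion":{"type":"array"},"claw":{"type":"number"},"squeeze":{"type":"number"}},"required":["motion"]}

```bash
ls; mkdir -p pics
cat > h.py <<'E'
import numpy as np, cv2
from cell import env
def snap(n):
    s=env.snapshot(n); np.savez('pics/'+n+'.npz',**s); return s
def cam(s):
    f=240/np.tan(np.radians(s['fov_y'])/2); R=cv2.Rodrigues(np.array(s['rvec'],float))[0]; return f,R,np.array(s['tvec'],float).ravel()
def cloud(s):
    f,R,t=cam(s); v,u=np.mgrid[:480,:640]; d=s['depth']
    P=np.stack([(u-s['cx'])/f*d,(v-s['cy'])/f*d,d],-1)
    W=(P-t)@R; W[d==0]=np.nan; return W
def onplane(s,u,v,z):
    f,R,t=cam(s); r=np.array([(u-s['cx'])/f,(v-s['cy'])/f,1])@R; c=-R.T@t
    return c+r*(z-c[2])/r[2]
def proj(s,p):
    f,R,t=cam(s); q=R@np.array(p)+t; return f*q[0]/q[2]+s['cx'],f*q[1]/q[2]+s['cy']
E
python3 - <<'E'
from h import *
print(env.read_state(), env.finger_overhang)
for n in('top','scene'):
    s=snap(n); f,R,t=cam(s); print(n,f,s['cx'],s['cy'],-R.T@t,R)
    cv2.imwrite(f'pics/{n}0.png',s['pixels'][...,::-1])
E
```

```text
pics
{'time': 0.0, 'qpos': array([-1.11400347e+00,  2.60672996e-01, -1.39432407e-01,  1.17270892e+00,
       -3.40651699e-06,  1.57081382e+00]), 'qd': array([ 3.60111915e-04, -9.10484101e-05, -6.21755466e-04, -1.34745342e-04,
       -4.74756159e-04,  1.38455141e-03]), 'tau': array([-3.04420639e-03, -4.05674994e+01,  2.53923190e+01,  1.87482656e-02,
       -4.49631425e-04, -1.75820941e-05]), 'tool_pos': array([ 0.2313999 , -0.47084224,  0.40384639]), 'tcp_rot': array([[ 4.41055461e-01, -8.97479405e-01, -8.93136977e-04],
       [-8.97477581e-01, -4.41056365e-01,  1.80958784e-03],
       [-2.01799156e-03,  3.44181696e-06, -9.99997964e-01]]), 'ft_force': array([-0.18715393,  0.20183255, -0.2430637 ]), 'ft_torque': array([ 0.01817159, -0.04213021, -0.00890603]), 'finger_gap': 0.08517340663155763} 0.1734
top 550.8584419137742 324.91770541399086 233.45889193797308 [ 0.25595069 -0.00211917  1.70658383] [[ 0.01381435 -0.99987496  0.00769601]
 [-0.9872843  -0.01485859 -0.15826856]
 [ 0.15836312 -0.00541177 -0.98736611]]
scene 577.4778794830219 312.54945263197345 241.04395785260573 [ 1.27437764 -1.11543435  1.0110375 ] [[ 0.83433536  0.55106013 -0.01473909]
 [ 0.30579125 -0.48490023 -0.81936773]
 [-0.45866787  0.67912039 -0.57307878]]
```

View pics/top0.png

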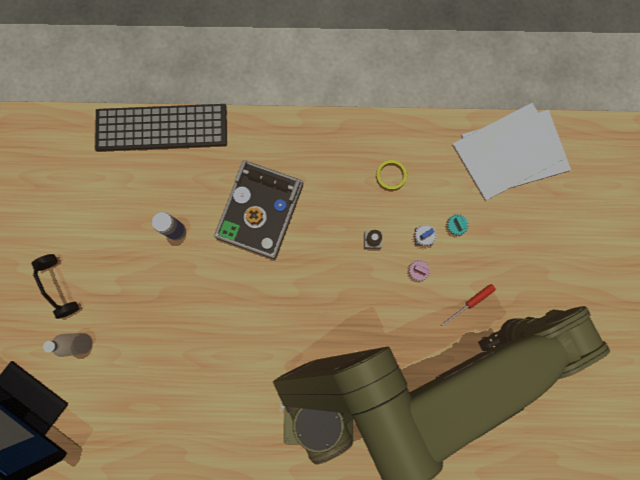

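View pics/scene0.png

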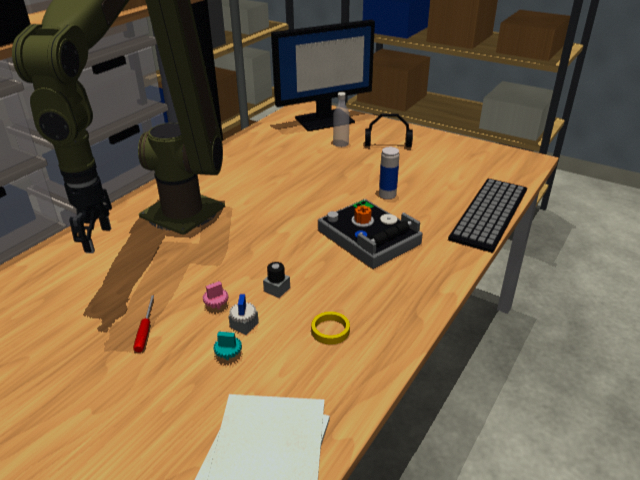

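The white gear with the blue bar is at top (425,236) and scene (243,310), next to the pink and turquoise decoys. The orange socket is at top (255,216) and scene (363,213). I'll enlarge both.

Run:
```python
from h import *
def crop(s,u,v,r):
    p=s['pixels'][v-r:v+r,u-r:u+r,::-1]; return cv2.resize(p,(400,400),interpolation=cv2.INTER_CUBIC)
S={n:dict(np.load(f'pics/{n}.npz')) for n in('top','scene')}
t,c=S['top'],S['scene']
cv2.imwrite('pics/c0.png',np.hstack([crop(t,425,236,20),crop(t,255,216,20)]))
hsv=cv2.cvtColor(t['pixels'],cv2.COLOR_RGB2HSV); 
for n,s,gb,so in(('top',t,(425,236,14),(255,216,14)),('scene',c,(243,305,20),(363,213,16))):
    W=cloud(s); h=cv2.cvtColor(s['pixels'],cv2.COLOR_RGB2HSV)
    for nm,(u,v,r),lo,hi in(('bar',gb,(105,120,40),(130,255,255)),('sock',so,(3,150,60),(18,255,255))):
        m=np.zeros((480,640),bool); m[v-r:v+r,u-r:u+r]=1
        m&=cv2.inRange(h,lo,hi)>0; P=W[m]; P=P[~np.isnan(P[:,0])]
        zt=np.percentile(P[:,2],90); Q=P[P[:,2]>zt-.008]
        q=cv2.minAreaRect((Q[:,:2]*1000).astype(np.float32))
        vv,uu=np.nonzero(m); 
        print(n,nm,m.sum(),len(Q),'px',uu.mean(),vv.mean(),'z',zt,'mean',Q.mean(0),'rect',q)
```

```text
top bar 46 34 px 427.32608695652175 232.95652173913044 z 0.09237040181187453 mean [ 0.52170492 -0.31527755  0.089074  ] rect ((521.918701171875, -316.0451354980469), (9.995686531066895, 36.84511184692383), 33.366703033447266)
top sock 85 44 px 253.8235294117647 215.71764705882353 z 0.08787749194103962 mean [0.5703967  0.20344401 0.08505911] rect ((568.1353759765625, 205.806640625), (44.11982727050781, 40.406959533691406), 44.7272834777832)
scene bar 115 64 px 241.31304347826088 304.4173913043478 z 0.08745054691360188 mean [ 0.52485345 -0.32233611  0.0848693 ] rect ((522.8623046875, -320.29095458984375), (13.328906059265137, 41.8870849609375), 32.470436096191406)
scene sock 366 126 px 362.3551912568306 209.7513661202186 z 0.08302869061048034 mean [0.5714376  0.19938114 0.08122248] rect ((572.4047241210938, 201.32040405273438), (50.72705078125, 49.24221420288086), 67.83987426757812)
```

View pics/c0.png

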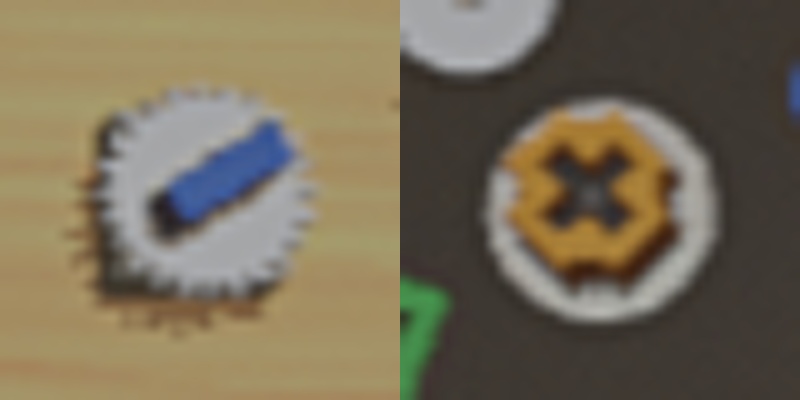

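```bash
cat >> h.py <<'E'
from scipy.optimize import minimize
from scipy.ndimage import map_coordinates
def fit(s,score,inside,outside,z,p0,span=.005):
    """rigid 2D template (local pts, m) at height z; maximise score(inside)-score(outside)"""
    f,R,t=cam(s)
    def val(L,p):
        c,n=np.cos(p[2]),np.sin(p[2]); W=np.c_[p[0]+c*L[:,0]-n*L[:,1],p[1]+n*L[:,0]+c*L[:,1],np.full(len(L),z)]
        q=W@R.T+t; return map_coordinates(score,[f*q[:,1]/q[:,2]+s['cy'],f*q[:,0]/q[:,2]+s['cx']],order=1).mean()
    g=lambda a:-(val(inside,p0+a*[.001,.001,.02])-val(outside,p0+a*[.001,.001,.02]))
    p0=np.array(p0); best=None
    for dx in(-3,0,3):
        for dy in(-3,0,3):
            for dt in (-8,0,8):
                r=minimize(g,[dx,dy,dt],method='Nelder-Mead',options=dict(xatol=.02,fatol=1e-5))
                if best is None or r.fun<best.fun: best=r
    p=p0+best.x*[.001,.001,.02]; return p[:2].round(4),np.degrees(p[2]).round(1),round(-best.fun,3)
G=np.stack(np.meshgrid(np.arange(-.03,.03,.0007),np.arange(-.03,.03,.0007)),-1).reshape(-1,2)
X,Y=abs(G[:,0]),abs(G[:,1]); r_=np.hypot(X,Y)
cross=((X<.0162)&(Y<.0052))|((Y<.0162)&(X<.0052)); CI,CO=G[cross],G[~cross&(r_<.020)]
bar=(X<.02)&(Y<.007); BI,BO=G[bar],G[~bar&(X<.026)&(Y<.012)]
def orange(s): # bright orange = 0, else 1
    p=s['pixels'].astype(float)/255; return 1-np.clip((p[...,0]-p[...,2]),0,1)
def blue(s):
    p=s['pixels'].astype(float)/255; return np.clip(p[...,2]-p[...,0],0,1)
E
python3 - <<'E'
from h import *
for n in('top','scene'):
    s=dict(np.load(f'pics/{n}.npz'))
    print(n,'sock',fit(s,orange(s),CI,CO,.086,[.570,.2025,np.radians(45)]))
    print(n,'bar',fit(s,blue(s),BI,BO,.088,[.522,-.318,np.radians(-57)]))
s=dict(np.load('pics/top.npz'))
print(onplane(s,253.8,214.7,.086),onplane(s,427.6,233,.088),onplane(s,426,235.4,.05))
a=onplane(s,247,161,.05);b=onplane(s,301,180,.05);c=onplane(s,275,257,.05);d=onplane(s,216,240,.05)
print('unit edges',a,b,c,d,[np.degrees(np.arctan2(*(q-p)[1::-1])) for p,q in((a,b),(d,c),(a,d),(b,c))])
c=dict(np.load('pics/scene.npz'))
im=cv2.resize(c['pixels'][193:233,338:388,::-1],None,fx=8,fy=8,interpolation=cv2.INTER_CUBIC)
im2=cv2.resize(c['pixels'][285:335,218:268,::-1],(400,320),interpolation=cv2.INTER_CUBIC)
cv2.imwrite('pics/c1.png',np.hstack([im,im2]))
E
```

```text
top sock (array([0.5699, 0.2039]), np.float64(45.9), np.float64(0.249))
top bar (array([ 0.5223, -0.3164]), np.float64(-58.3), np.float64(0.258))
scene sock (array([0.5704, 0.2004]), np.float64(44.5), np.float64(0.217))
scene bar (array([ 0.5252, -0.3217]), np.float64(-57.0), np.float64(0.421))
[0.56952681 0.20261395 0.086     ] [ 0.52154535 -0.31700299  0.088     ] [ 0.52029414 -0.31939494  0.05      ]
unit edges [0.74605005 0.23408889 0.05      ] [0.68796956 0.06508141 0.05      ] [0.44731418 0.13868984 0.05      ] [0.49656844 0.31909395 0.05      ] [np.float64(-108.96560649873943), np.float64(-105.27082611777331), np.float64(161.1846497105645), np.float64(162.9928805098705)]
```

View pics/c1.png

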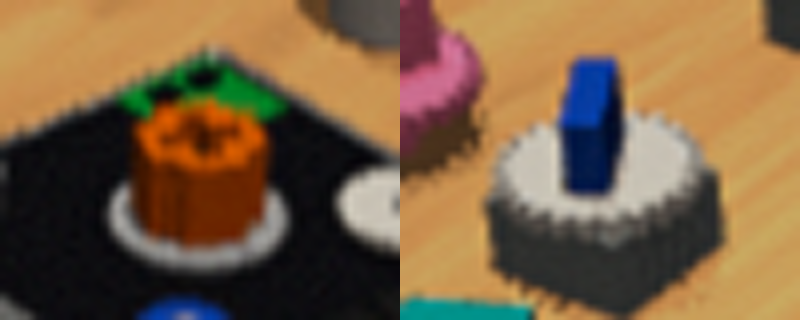

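The left crop shows the socket with its cross slot, centred at scene (363,210). The right crop shows the gear in its stand, bar top at scene (243,295). From these I get gear ≈ (0.5225, -0.318) with bar yaw ≈ -57.7°, and socket ≈ (0.570, 0.2025) with yaw ≈ 45.3° mod 90.

Next I'll move above the gear.

>>> jog_arm(
  motion=[
    [-0.009, -0.34, 0.08, 0, 0, 0],
    [-0.009, -0.34, 0.08, 0, 0, 0],
    [-0.009, -0.34, 0.08, 0, 0, 0],
    [-0.009, -0.34, 0.08, 0, 0, 0],
    [-0.009, -0.34, 0.08, 0, 0, 0],
    [-0.009, -0.34, 0.08, 0, 0, 0],
    [-0.009, -0.34, 0.08, 0, 0, 0],
    [0, 0, 0, 0, 0, -0.023],
    [0, 0, 0, 0, 0, -0.023],
    [0, 0, 0, 0, 0, -0.023],
  ],
  claw=0.2,
  squeeze=60,
)

```text
time: 1.1
tool_pos: [0.4939, -0.3329, 0.328]
tcp_rot: [[0.781, -0.624, -0.008], [-0.624, -0.781, 0.005], [-0.009, 0.001, -1.0]]
ft_force: [0.2, -1.2, 0.4]
finger_gap: 0.0513
```

>>> jog_arm(
  motion=[
    [0, 0, 0, 0, 0, -0.023],
    [0, 0, 0, 0, 0, -0.023],
    [0, 0, 0, 0, 0, -0.023],
    [0, 0, 0, 0, 0, -0.023],
    [0, 0, 0, 0, 0, -0.023],
    [0, 0, 0, 0, 0, -0.023],
  ],
)

```text
time: 1.7
tool_pos: [0.4933, -0.3314, 0.3239]
tcp_rot: [[0.975, 0.223, -0.015], [0.223, -0.975, 0.01], [-0.012, -0.013, -1.0]]
ft_force: [-0.0, -0.1, 0.6]
finger_gap: 0.0514
```

```bash
cat >> h.py <<'E'
def to(p,yaw):
    """remaining move in jog units to a straight-down pose: jaw yaw in deg"""
    from scipy.spatial.transform import Rotation as Ro
    s=env.read_state(); R=np.array(s['tcp_rot']); a=np.radians(yaw)
    T=np.array([[np.cos(a),np.sin(a),0],[np.sin(a),-np.cos(a),0],[0,0,-1]])
    d=R.T@(np.array(p)-s['tool_pos']); w=Ro.from_matrix(R.T@T).as_rotvec()
    print('t',round(s['time'],2),'pos',np.round(s['tool_pos'],4),'yaw',np.degrees(np.arctan2(R[1,0],R[0,0])).round(2),'gap',round(s['finger_gap'],4),'F',np.round(s['ft_force'],1),'T',np.round(s['ft_torque'],2),'q',np.round(s['qpos'],2))
    print(' shift',np.round(d/.12,3),'turn',np.round(w/2/np.pi,4))
E
python3 -c "
from h import *
to([.5225,-.318,.29],32.3)"
```

```text
t 1.7 pos [ 0.4933 -0.3314  0.3239] yaw 12.87 gap 0.0514 F [-0.  -0.1  0.6] T [-0.02 -0.    0.01] q [-0.59  0.43 -0.1   1.06 -0.    0.75]
 shift [ 0.265 -0.051  0.28 ] turn [-0.0023  0.0016 -0.054 ]
```

>>> jog_arm(
  motion=[
    [0.265, -0.051, 0.28, 0, 0, 0],
    [0, 0, 0, -0.001, 0.001, -0.02],
    [0, 0, 0, -0.001, 0, -0.018],
    [0, 0, 0, 0, 0, -0.016],
    [0, 0, 0, 0, 0, 0],
  ],
)

```text
time: 2.2
tool_pos: [0.5228, -0.3172, 0.2855]
tcp_rot: [[0.837, 0.547, -0.009], [0.547, -0.837, 0.002], [-0.006, -0.007, -1.0]]
ft_force: [-0.3, -0.4, 0.8]
finger_gap: 0.0514
```

```bash
python3 -c "
from h import *
to([.5225,-.318,.29],32.3)
s=snap('top'); c=snap('scene')
a=cv2.resize(s['pixels'][200:270,390:460,::-1],(400,400),interpolation=cv2.INTER_CUBIC)
b=cv2.resize(c['pixels'][230:350,180:300,::-1],(400,400),interpolation=cv2.INTER_CUBIC)
cv2.imwrite('pics/g1.png',np.hstack([a,b]))"
```

```text
t 2.2 pos [ 0.5228 -0.3172  0.2855] yaw 33.17 gap 0.0514 F [-0.3 -0.4  0.8] T [-0.01 -0.01  0.05] q [-0.54  0.48 -0.12  0.98 -0.    0.45]
 shift [-0.006  0.004 -0.038] turn [-0.0011  0.001   0.0024]
```

View pics/g1.png

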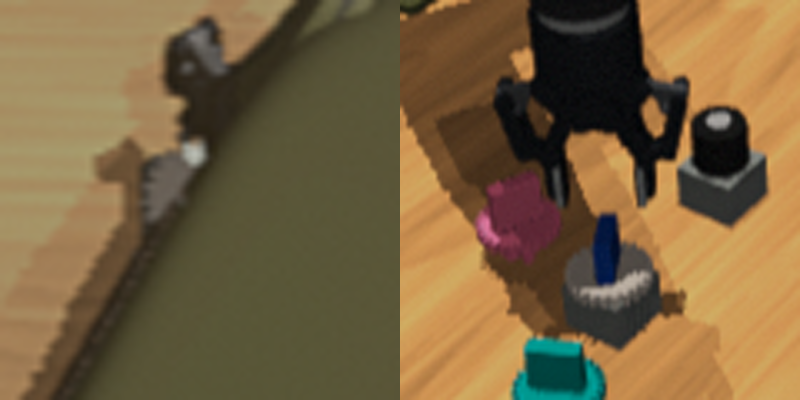

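The open jaws (crop right, fingers at (560,195) and (645,195)) straddle the bar at (606,245). I'll descend.

>>> jog_arm(
  motion=[
    [-0.006, 0.004, 0.1, -0.001, 0.001, 0.0024],
    [0, 0, 0.12, 0, 0, 0],
    [0, 0, 0.1, 0, 0, 0],
    [0, 0, 0.06, 0, 0, 0],
    [0, 0, 0, 0, 0, 0],
  ],
)

```text
time: 2.8
tool_pos: [0.5224, -0.3186, 0.2391]
tcp_rot: [[0.851, 0.525, 0.002], [0.525, -0.851, -0.001], [0.001, 0.002, -1.0]]
ft_force: [0.5, 0.2, -0.9]
finger_gap: 0.0512
```

```bash
python3 -c "
from h import *
to([.5225,-.318,.2285],32.3)"
```

```text
t 2.8 pos [ 0.5224 -0.3186  0.2391] yaw 31.7 gap 0.0512 F [ 0.5  0.2 -0.9] T [-0.01 -0.01 -0.01] q [-0.55  0.51 -0.19  0.86  0.    0.47]
 shift [ 0.003 -0.004  0.088] turn [ 0.0003 -0.0002 -0.0017]
```

>>> jog_arm(
  motion=[
    [0.003, -0.004, 0.08, 0, 0, -0.0017],
    [0, 0, 0.01, 0, 0, 0],
  ],
)

```text
time: 3.0
tool_pos: [0.5227, -0.3182, 0.228]
tcp_rot: [[0.845, 0.535, 0.002], [0.535, -0.845, -0.001], [0.001, 0.002, -1.0]]
ft_force: [-0.7, 0.8, 0.4]
finger_gap: 0.0512
```

>>> jog_arm(
  motion=[
    [0, 0, 0, 0, 0, 0],
    [0, 0, 0, 0, 0, 0],
    [0, 0, 0, 0, 0, 0],
    [0, 0, 0, 0, 0, 0],
    [0, 0, 0, 0, 0, 0],
    [0, 0, 0, 0, 0, 0],
  ],
  claw=-1,
  squeeze=80,
)

```text
time: 3.6
tool_pos: [0.5232, -0.3184, 0.2291]
tcp_rot: [[0.845, 0.535, 0.004], [0.535, -0.845, -0.002], [0.002, 0.004, -1.0]]
ft_force: [0.3, 0.3, -2.1]
finger_gap: 0.013
```

```bash
python3 -c "
from h import *
to([.5225,-.318,.32],32.3)"
```

```text
t 3.6 pos [ 0.5232 -0.3184  0.2291] yaw 32.31 gap 0.013 F [ 0.3  0.3 -2.1] T [ 0.04  0.03 -0.05] q [-0.55  0.52 -0.21  0.84  0.    0.46]
 shift [-0.001 -0.003 -0.758] turn [ 0.0006 -0.0003  0.    ]
```

Gripped, with a 13 mm gap. I'll lift straight up.

>>> jog_arm(
  motion=[
    [0, 0, -0.12, 0, 0, 0],
    [0, 0, -0.2, 0, 0, 0],
    [0, 0, -0.25, 0, 0, 0],
    [0, 0, -0.25, 0, 0, 0],
    [0, 0, -0.2, 0, 0, 0],
    [0, 0, 0, 0, 0, 0],
  ],
)

```text
time: 4.2
tool_pos: [0.5218, -0.3176, 0.3533]
tcp_rot: [[0.845, 0.535, -0.001], [0.535, -0.845, 0.001], [-0.001, -0.002, -1.0]]
ft_force: [0.6, 0.0, -1.1]
finger_gap: 0.0126
```

```bash
python3 -c "
from h import *
to([.57,.2025,.34],45.3)
c=snap('scene')
b=cv2.resize(c['pixels'][180:330,180:330,::-1],(500,500),interpolation=cv2.INTER_CUBIC)
cv2.imwrite('pics/g2.png',b)"
```

```text
t 4.2 pos [ 0.5218 -0.3176  0.3533] yaw 32.32 gap 0.0126 F [ 0.6  0.  -1.1] T [-0.03 -0.05 -0.02] q [-0.55  0.43 -0.02  1.13  0.    0.46]
 shift [ 2.656 -3.448  0.115] turn [-0.0003  0.0001 -0.0361]
```

View pics/g2.png

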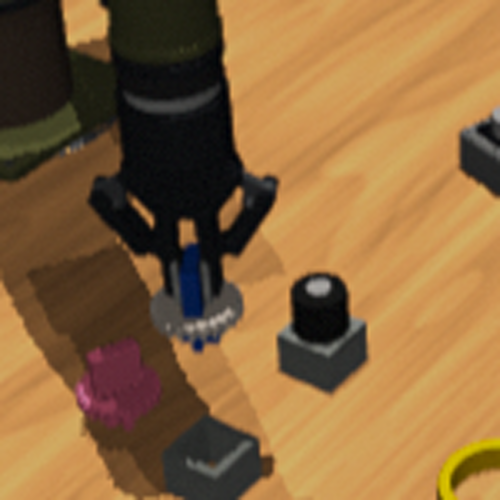

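The gear is held upright at crop (197,300) and the stand below it is empty. Now carrying it to the socket.

>>> jog_arm(
  motion=[
    [0.1, -0.13, 0, 0, 0, 0],
    [0.17, -0.22, 0, 0, 0, 0],
    [0.19, -0.246, 0, 0, 0, 0],
    [0.19, -0.246, 0, 0, 0, 0],
    [0.19, -0.246, 0, 0, 0, 0],
    [0.19, -0.246, 0, 0, 0, 0],
    [0.19, -0.246, 0, 0, 0, 0],
    [0.19, -0.246, 0, 0, 0, 0],
    [0.19, -0.246, 0, 0, 0, 0],
    [0.19, -0.246, 0, 0, 0, 0],
  ],
)

```text
time: 5.25
tool_pos: [0.5475, 0.0491, 0.3352]
tcp_rot: [[0.848, 0.529, -0.031], [0.529, -0.848, 0.011], [-0.021, -0.026, -0.999]]
ft_force: [1.3, 0.2, -1.0]
finger_gap: 0.0131
```

```bash
python3 -c "
from h import *
to([.57,.2025,.34],45.3)"
```

```text
t 5.25 pos [0.5475 0.0491 0.3352] yaw 31.98 gap 0.0131 F [ 1.3  0.2 -1. ] T [-0.01 -0.11 -0.04] q [ 0.09  0.35 -0.19  1.06  0.01  1.1 ]
 shift [ 0.835 -0.986 -0.032] turn [-0.0044  0.0028 -0.037 ]
```

>>> jog_arm(
  motion=[
    [0.19, -0.225, -0.03, 0, 0, 0],
    [0.19, -0.225, -0.02, -0.001, 0.001, 0],
    [0.19, -0.225, -0.02, -0.001, 0.001, 0],
    [0.17, -0.2, -0.02, -0.001, 0, 0],
    [0.1, -0.12, 0, 0, 0, 0],
    [0, 0, 0, -0.001, 0.001, -0.013],
    [0, 0, 0, 0, 0, -0.013],
    [0, 0, 0, 0, 0, -0.011],
    [0, 0, 0, 0, 0, 0],
  ],
)

```text
time: 6.15
tool_pos: [0.5574, 0.2228, 0.3282]
tcp_rot: [[0.686, 0.727, -0.032], [0.728, -0.686, -0.005], [-0.026, -0.02, -0.999]]
ft_force: [-0.5, -0.1, -1.4]
finger_gap: 0.0131
```

```bash
python3 -c "
from h import *
to([.57,.2025,.34],45.3)"
```

```text
t 6.15 pos [0.5574 0.2228 0.3282] yaw 46.7 gap 0.0131 F [-0.5 -0.1 -1.4] T [ 0.02 -0.   -0.04] q [ 0.38  0.44 -0.07  1.09  0.01  1.13]
 shift [-0.053  0.19  -0.101] turn [-0.0032  0.0041  0.0039]
```

>>> jog_arm(
  motion=[
    [-0.053, 0.19, -0.05, -0.0032, 0.0041, 0.0039],
    [0, 0, 0, 0, 0, 0],
  ],
)

```text
time: 6.35
tool_pos: [0.568, 0.2033, 0.3308]
tcp_rot: [[0.705, 0.709, -0.005], [0.709, -0.705, -0.002], [-0.005, -0.002, -1.0]]
ft_force: [0.8, -0.0, -1.3]
finger_gap: 0.0127
```

```bash
python3 -c "
from h import *
to([.57,.2025,.312],45.3)"
```

```text
t 6.35 pos [0.568  0.2033 0.3308] yaw 45.19 gap 0.0127 F [ 0.8 -0.  -1.3] T [ 0.05 -0.03 -0.05] q [ 0.34  0.43 -0.07  1.07 -0.    1.13]
 shift [0.008 0.017 0.157] turn [-0.0003  0.0007 -0.0003]
```

>>> jog_arm(
  motion=[
    [0.008, 0.017, 0.08, -0.0003, 0.0007, 0],
    [0, 0, 0.06, 0, 0, 0],
    [0, 0, 0, 0, 0, 0],
  ],
)

```text
time: 6.65
tool_pos: [0.5682, 0.2029, 0.31]
tcp_rot: [[0.706, 0.708, -0.006], [0.708, -0.706, -0.0], [-0.004, -0.004, -1.0]]
ft_force: [0.2, 0.2, -1.7]
finger_gap: 0.0133
```

```bash
python3 -c "
from h import *
to([.57,.2025,.30],45.3)
c=snap('scene')
b=cv2.resize(c['pixels'][150:250,315:415,::-1],(600,600),interpolation=cv2.INTER_CUBIC)
p=np.array(env.read_state()['tool_pos']); 
for h in(.155,.187,.213): print(proj(c,p-[0,0,h]))
print('mouth',proj(c,[.57,.2025,.086]), 'crop=(u-315)*6,(v-150)*6')
cv2.imwrite('pics/g3.png',b)"
```

```text
t 6.65 pos [0.5682 0.2029 0.31  ] yaw 45.1 gap 0.0133 F [ 0.2  0.2 -1.7] T [-0.04 -0.   -0.01] q [ 0.34  0.45 -0.11  1.02  0.    1.13]
 shift [0.009 0.013 0.084] turn [-0.0006  0.0007 -0.0006]
(np.float64(363.21768711179635), np.float64(188.98780341284007))
(np.float64(362.8375570753797), np.float64(198.30333868922307))
(np.float64(362.5345920208978), np.float64(205.72785499196817))
mouth (np.float64(362.82703171098996), np.float64(209.16355305008562)) crop=(u-315)*6,(v-150)*6
```

View pics/g3.png

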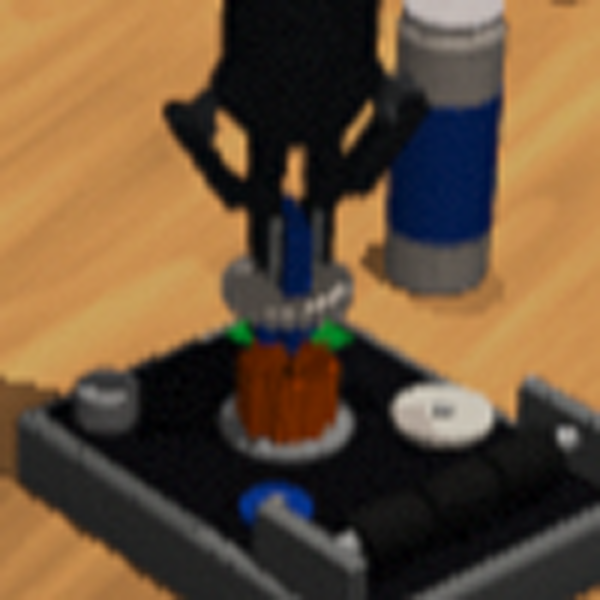

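The disc (crop centre x≈288) sits over the socket (x≈289), with the stem tip about at the mouth. I'll correct the tilt and offset, then ease in while watching the force.

>>> jog_arm(
  motion=[
    [0.009, 0.013, 0, -0.0006, 0.0009, -0.0006],
    [0, 0, 0.04, 0, 0, 0],
    [0.003, 0.003, 0.04, -0.0002, 0.0002, 0],
    [0, 0, 0.03, 0, 0, 0],
  ],
)

```text
time: 7.1
tool_pos: [0.5711, 0.2034, 0.2968]
tcp_rot: [[0.703, 0.712, 0.005], [0.712, -0.703, 0.002], [0.005, 0.002, -1.0]]
ft_force: [0.8, -0.7, -1.1]
finger_gap: 0.0129
```

```bash
python3 -c "
from h import *
to([.57,.2025,.288],45.3)"
```

```text
t 7.1 pos [0.5711 0.2034 0.2968] yaw 45.37 gap 0.0129 F [ 0.8 -0.7 -1.1] T [ 0.02  0.03 -0.  ] q [ 0.34  0.46 -0.13  0.98  0.    1.12]
 shift [-0.012 -0.001  0.073] turn [ 0.0003 -0.0007  0.0002]
```

>>> jog_arm(
  motion=[
    [-0.008, 0, 0.03, 0.0002, -0.0005, 0],
    [0, 0, 0.03, 0, 0, 0],
    [0, 0, 0.02, 0, 0, 0],
  ],
)

```text
time: 7.4
tool_pos: [0.5705, 0.2029, 0.2958]
tcp_rot: [[0.702, 0.712, 0.008], [0.712, -0.702, 0.004], [0.009, 0.003, -1.0]]
ft_force: [-4.5, -1.1, 9.0]
finger_gap: 0.013
```

```bash
python3 -c "
from h import *
to([.57,.2025,.273],45.3)"
```

```text
t 7.4 pos [0.5705 0.2029 0.2958] yaw 45.38 gap 0.013 F [-4.5 -1.1  9. ] T [-0.27  1.06 -0.02] q [ 0.34  0.45 -0.14  0.97  0.    1.12]
 shift [-0.007 -0.001  0.19 ] turn [ 0.0005 -0.0014  0.0002]
```

The stem touched about 5 mm in, with the force pointing -x. The tool is tilted, so the tip lies about 1.7 mm too far in +x. I'll back off slightly, straighten it and retry.

>>> jog_arm(
  motion=[
    [-0.004, 0, -0.03, 0.0005, -0.0014, 0],
    [-0.003, 0, 0, 0.0002, -0.0003, 0],
    [0, 0, 0, 0, 0, 0],
  ],
)

```text
time: 7.7
tool_pos: [0.5698, 0.2022, 0.3005]
tcp_rot: [[0.702, 0.712, -0.001], [0.712, -0.702, -0.0], [-0.001, -0.001, -1.0]]
ft_force: [-0.3, -0.4, -1.1]
finger_gap: 0.013
```

```bash
python3 -c "
from h import *
to([.57,.2025,.298],45.3); print(env.read_state()['tcp_rot'][:,2])"
```

```text
t 7.7 pos [0.5698 0.2022 0.3005] yaw 45.38 gap 0.013 F [-0.3 -0.4 -1.1] T [-0.02  0.03 -0.04] q [ 0.34  0.45 -0.12  0.99  0.    1.12]
 shift [ 0.003 -0.     0.021] turn [-0.0001  0.0001  0.0002]
[-1.12953512e-03 -1.11260122e-04 -9.99999356e-01]
```

>>> jog_arm(
  motion=[
    [0, 0, 0.03, 0.0001, -0.0003, 0],
    [0, 0, 0.03, 0.0001, -0.0003, 0],
    [0, 0, 0.02, 0.0001, -0.0002, 0],
    [0, 0, 0.01, 0, 0, 0],
  ],
)

```text
time: 8.1
tool_pos: [0.5702, 0.2025, 0.2873]
tcp_rot: [[0.702, 0.712, -0.007], [0.712, -0.702, -0.002], [-0.007, -0.003, -1.0]]
ft_force: [-0.0, -0.3, -0.7]
finger_gap: 0.0128
```

```bash
python3 -c "
from h import *
to([.57,.2025,.273],45.3); print(env.read_state()['tcp_rot'][:,2])"
```

```text
t 8.1 pos [0.5702 0.2025 0.2873] yaw 45.38 gap 0.0128 F [-0.  -0.3 -0.7] T [ 0.1  -0.08  0.08] q [ 0.34  0.47 -0.14  0.97  0.    1.12]
 shift [-0.001 -0.001  0.119] turn [-0.0005  0.001   0.0002]
[-0.00703483 -0.00231324 -0.99997258]
```

It passes freely and the tip is now about 13.5 mm deep. I'll straighten it and press on against the spring.

>>> jog_arm(
  motion=[
    [0, 0, 0.03, -0.0003, 0.0006, 0],
    [0, 0, 0.03, -0.0001, 0.0002, 0],
    [0, 0, 0.03, 0, 0, 0],
    [0, 0, 0.03, 0, 0, 0],
  ],
  squeeze=110,
)

```text
time: 8.5
tool_pos: [0.5694, 0.2022, 0.2745]
tcp_rot: [[0.702, 0.712, -0.001], [0.712, -0.702, -0.0], [-0.001, -0.0, -1.0]]
ft_force: [-2.3, -0.9, 8.3]
finger_gap: 0.0127
```

```bash
python3 -c "
from h import *
to([.57,.2025,.273],45.3); print(env.read_state()['tcp_rot'][:,2])"
```

```text
t 8.5 pos [0.5694 0.2022 0.2745] yaw 45.38 gap 0.0127 F [-2.3 -0.9  8.3] T [-0.16  0.65  0.02] q [ 0.34  0.47 -0.16  0.94 -0.    1.12]
 shift [0.005 0.002 0.012] turn [-0.0001  0.0002  0.0002]
[-1.09537501e-03 -4.65062443e-04 -9.99999292e-01]
```

>>> jog_arm(
  motion=[
    [0, 0, 0.025, 0, 0, 0],
    [0, 0, 0.025, 0, 0, 0],
    [0, 0, 0.025, 0, 0, 0],
  ],
)

```text
time: 8.8
tool_pos: [0.5685, 0.2019, 0.2741]
tcp_rot: [[0.702, 0.712, 0.004], [0.712, -0.702, 0.001], [0.004, 0.002, -1.0]]
ft_force: [-6.0, -1.5, 18.1]
finger_gap: 0.0127
```

```bash
python3 -c "
from h import *
to([.57,.2025,.273],45.3); print(env.read_state()['tcp_rot'][:,2])"
```

```text
t 8.8 pos [0.5685 0.2019 0.2741] yaw 45.39 gap 0.0127 F [-6.  -1.5 18.1] T [-0.57  1.4  -0.01] q [ 0.34  0.47 -0.17  0.93 -0.    1.12]
 shift [0.012 0.005 0.009] turn [ 0.0003 -0.0006  0.0002]
[ 0.00421144  0.0012969  -0.99999029]
```

>>> jog_arm(
  motion=[
    [0.004, 0.002, 0.027, 0.0002, -0.0004, 0],
    [0.004, 0.002, 0.027, 0.0001, -0.0003, 0],
  ],
)

```text
time: 9.0
tool_pos: [0.5686, 0.202, 0.2741]
tcp_rot: [[0.702, 0.712, 0.004], [0.712, -0.702, 0.001], [0.003, 0.002, -1.0]]
ft_force: [-6.5, -1.5, 19.8]
finger_gap: 0.0123
```

```bash
python3 -c "
from h import *
to([.57,.2025,.273],45.3); print(env.read_state()['tcp_rot'][:,2])
c=snap('scene')
b=cv2.resize(c['pixels'][165:235,328:398,::-1],(600,600),interpolation=cv2.INTER_CUBIC)
cv2.imwrite('pics/g4.png',b); to([.57,.2025,.273],45.3)"
```

```text
t 9.0 pos [0.5686 0.202  0.2741] yaw 45.39 gap 0.0123 F [-6.5 -1.5 19.8] T [-0.55  1.62 -0.04] q [ 0.34  0.47 -0.17  0.93 -0.    1.12]
 shift [0.011 0.005 0.009] turn [ 0.0003 -0.0005  0.0002]
[ 3.62153202e-03  7.78933980e-04 -9.99993139e-01]
t 9.05 pos [0.5687 0.202  0.2741] yaw 45.38 gap 0.0122 F [-6.1 -2.3 19.2] T [-0.52  1.51 -0.02] q [ 0.34  0.47 -0.17  0.93 -0.    1.12]
 shift [0.011 0.005 0.009] turn [ 0.0003 -0.0005  0.0002]
```

View pics/g4.png

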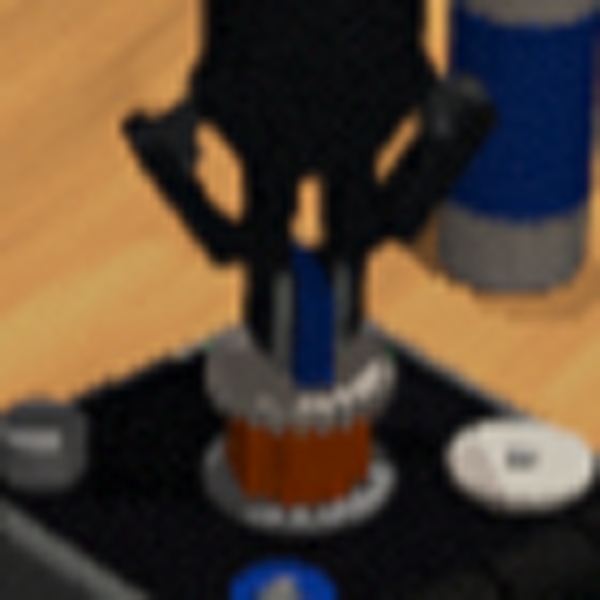

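>>> jog_arm(
  motion=[
    [-0.006, -0.006, 0.035, 0.0002, -0.0006, 0],
    [-0.006, -0.006, 0.04, 0.0002, -0.0006, 0],
    [-0.004, -0.004, 0.04, 0.0002, -0.0006, 0],
  ],
)

```text
time: 9.35
tool_pos: [0.5677, 0.2022, 0.2741]
tcp_rot: [[0.703, 0.712, 0.009], [0.712, -0.703, -0.0], [0.006, 0.007, -1.0]]
ft_force: [-7.5, -1.5, 26.7]
finger_gap: 0.0127
```

```bash
python3 -c "
from h import *
to([.57,.2025,.273],45.3); print(env.read_state()['tcp_rot'][:,2])
c=snap('scene'); W=cloud(c)
p=c['pixels'].astype(int); m=np.zeros((480,640),bool); m[202:217,350:377]=1
m&=(abs(p[...,0]-p[...,2])<40)&(p[...,0]>80)
h=W[m][:,2]; print('disc z pts',np.percentile(h,[5,25,50,75,95]).round(4),m.sum())
for z in (.086,.096): print('disc front',z,proj(c,[.57+.033*.56,.2025-.033*.83,z]))
for v in range(205,225): print(v,p[v,362],p[v,368],np.round(W[v,362],3))
to([.57,.2025,.273],45.3)"
```

```text
t 9.35 pos [0.5677 0.2022 0.2741] yaw 45.37 gap 0.0127 F [-7.5 -1.5 26.7] T [-0.6   1.84  0.01] q [ 0.34  0.47 -0.18  0.92 -0.    1.12]
 shift [0.015 0.012 0.009] turn [ 0.0011 -0.001   0.0002]
[ 9.28440950e-03 -4.12447607e-04 -9.99956814e-01]
disc z pts [0.043  0.0889 0.0918 0.0936 0.0954] 97
disc front 0.086 (np.float64(363.7270383730497), np.float64(215.01418167402753))
disc front 0.096 (np.float64(363.8483920888474), np.float64(212.1689130839737))
205 [15 22 48] [65 62 60] [0.577 0.183 0.113]
206 [13 23 47] [74 70 64] [0.578 0.181 0.111]
207 [10 20 48] [76 70 65] [0.576 0.186 0.104]
208 [16 26 53] [76 70 64] [0.578 0.183 0.103]
209 [32 38 57] [86 80 74] [0.574 0.19  0.094]
210 [59 58 62] [138 127 117] [0.578 0.182 0.097]
211 [92 87 81] [155 145 133] [0.579 0.182 0.093]
212 [108 101  95] [119 111 102] [0.582 0.175 0.095]
213 [96 89 82] [95 85 79] [0.582 0.175 0.091]
214 [82 70 61] [94 73 60] [0.584 0.172 0.09 ]
215 [86 52 31] [97 50 24] [0.581 0.178 0.082]
216 [98 41 10] [100  36   0] [0.581 0.178 0.078]
217 [98 33  0] [97 33  0] [0.582 0.177 0.076]
218 [97 34  0] [100  35   0] [0.579 0.182 0.068]
219 [94 31  0] [98 33  0] [0.581 0.18  0.067]
220 [97 35  0] [98 35  0] [0.581 0.179 0.063]
221 [97 33  0] [93 36  6] [0.578 0.184 0.056]
222 [97 33  0] [86 47 28] [0.583 0.175 0.059]
223 [89 41 18] [107  94  88] [0.58  0.183 0.05 ]
224 [99 86 79] [114 113 112] [0.578 0.187 0.044]
t 9.4 pos [0.5676 0.2022 0.2741] yaw 45.37 gap 0.0125 F [-5.5 -2.2 24.8] T [-0.61  1.71 -0.06] q [ 0.34  0.47 -0.18  0.92 -0.    1.12]
 shift [0.015 0.012 0.009] turn [ 0.0011 -0.001   0.0002]
```

The hard stop at TCP z = 0.274 under 19–27 N, well over the spring's 9.6 N, matches the predicted home height of 0.275. I'll take out the last 0.5° of tilt while still pressing.

>>> jog_arm(
  motion=[
    [0.012, 0.012, 0.03, 0.0006, -0.0012, 0],
    [0.01, 0.01, 0.03, 0.0005, -0.0012, 0],
    [0.008, 0.006, 0.03, 0.0003, -0.001, 0],
  ],
)

```text
time: 9.7
tool_pos: [0.5708, 0.2029, 0.2742]
tcp_rot: [[0.702, 0.712, -0.007], [0.712, -0.702, -0.004], [-0.008, -0.002, -1.0]]
ft_force: [-7.0, -2.1, 21.3]
finger_gap: 0.0124
```

```bash
python3 -c "
from h import *
to([.57,.2025,.273],45.3); print(env.read_state()['tcp_rot'][:,2])"
```

```text
t 9.7 pos [0.5708 0.2029 0.2742] yaw 45.41 gap 0.0124 F [-7.  -2.1 21.3] T [-0.29  1.38 -0.04] q [ 0.34  0.48 -0.16  0.94 -0.    1.12]
 shift [-0.007 -0.002  0.01 ] turn [-0.0004  0.0012  0.0003]
[-0.00698625 -0.00367847 -0.99996883]
```

Slightly over-corrected, so I'll take half of it back.

>>> jog_arm(
  motion=[
    [-0.004, -0.003, 0.033, -0.0002, 0.0004, 0],
    [0, 0, 0.033, 0, -0.0002, 0],
  ],
)

```text
time: 9.9
tool_pos: [0.5695, 0.2026, 0.2741]
tcp_rot: [[0.702, 0.712, 0.0], [0.712, -0.702, -0.002], [-0.001, 0.001, -1.0]]
ft_force: [-7.0, -2.2, 22.2]
finger_gap: 0.0127
```

```bash
python3 -c "
from h import *
to([.57,.2025,.273],45.3); print(env.read_state()['tcp_rot'][:,2])
for i in range(6): env.snapshot('scene')
to([.57,.2025,.273],45.3); print(env.read_state()['tcp_rot'][:,2])"
```

```text
t 9.9 pos [0.5695 0.2026 0.2741] yaw 45.41 gap 0.0127 F [-7.  -2.2 22.2] T [-0.44  1.54  0.01] q [ 0.34  0.47 -0.16  0.93 -0.    1.12]
 shift [0.002 0.003 0.009] turn [0.0002 0.0002 0.0003]
[ 5.80067761e-05 -2.01013754e-03 -9.99997978e-01]
t 10.2 pos [0.5695 0.2026 0.2741] yaw 45.41 gap 0.0124 F [-7.2 -2.4 22.6] T [-0.49  1.58 -0.05] q [ 0.34  0.47 -0.16  0.93 -0.    1.12]
 shift [0.002 0.003 0.009] turn [0.0002 0.0002 0.0003]
[-9.96273763e-05 -2.00804973e-03 -9.99997979e-01]
```

The tool is upright and has held a steady 22 N press for 0.3 s. Handing in.

```bash
python3 -c "
from h import *
env.sign_off(); to([.57,.2025,.273],45.3)"
```

```text
the job is handed in; nothing more can be done
the job is handed in; nothing more can be done
```

I lifted the white gear out of its stand by the blue bar, turned it about 13° to match the slot, and pushed it into the orange socket until it stopped. I handed the job in at about 10.2 s, still gripping the bar (squeeze set to 110 N) and pressing down with about 22 N; the spring pushes back with 9.6 N.

**Insertion:** on the first try the stem caught about 5 mm in because the tool was slightly tilted. I backed off, straightened it, and it then went in freely.

**Checks that agreed:**
- The gear stopped hard at a tool height of 0.274 m under 18–27 N. The height predicted from the grasp was 0.275 m, so the 1 mm difference could be a small slip in the grip or arm flex.
- The last picture shows the disc resting on the socket, but one pixel there is about 3.5 mm, so it can only confirm this roughly.
- The tool was upright to about 0.1° and held steady over the last 0.3 s.

**Still off or unchecked:**
- A sideways force of about 7 N remained at the end.
- I could not read the ejector or socket (`drive`) joints directly.
- The arm kept clear of the roller, spray can, tape and screwdriver, but I took no final picture of all four.

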